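# Push a profile stub home in its fixture and screw the clamp down on it

### The arm

A 6-joint arm with a two-finger parallel gripper is mounted at the origin on the work surface. World frame = base frame: x ahead of the robot, y to its left, z up, the work surface at z = 0. Lengths are in m, angles in rad, forces in N, time in s.
With the tool pointing down it reaches from about 0.25 to 0.725 m from the base axis. Payload 4 kg.
Tool frame: the origin (TCP) lies midway between the tips of the shut fingers; the grasp point (between the pads) lies 19 mm behind it; z points along the fingers, y is the line along which they close (so a half turn about z gives the same grasp; the last joint's range is limited). The gripper opens to 85 mm and grips with 20 to 120 N. Pads are 22 mm wide; open, the fingers measure 114 mm over their backs; the gripper's body (76 mm by 85 mm) begins 54 mm behind the grasp point. The pads swing forward as they close: fully open they stand 13 mm farther back than shut.
Start: joints at [-1.144, 0.241, 0.005, 1.335, 0, 1.571], TCP at [0.207, -0.455, 0.231] pointing down, gripper open.
Joint ranges: [-2.72, 2.72], [-1.05, 1.87], [-1.09, 1.28], [-1.99, 2.15], [-1.42, 1.44], [-3.14, 3.14]. Speed limits (rad/s): [2.79, 2.79, 3.14, 3.14, 3.14, 3.14].

### API

Orientations are given as a unit quaternion [x, y, z, w].
In Python, from workcell import bot gives the robot as it stands.
- The arm moves only by the tool move_arm, never from a script. Its argument "motion" is a list of rows, each an object of numbers: "x", "y", "z": the shift along the tool's x, y, z in cm; "yaw": the turn about the tool's z in degrees. A call has 1 to 20 rows; each row is the pose to reach, as a shift and turn from the pose commanded when the call began, along the tool's axes at that moment; what a row does not reach only later rows make up. A row lasts 1/8 s, in which the tool goes at most 62.5 mm and 10.7 degrees, less where a joint would pass 70% of its speed; a pose out of reach is approached as far as the arm can. A call with a gripper value outside its range is refused whole. "gripper" is the opening, from -1 (shut) to 1 (fully open), set as the call begins (left out, the last holds). The fingers move at their own pace and stop on an object; the grip force is fixed at half the most. Time passes only in rows, so rows that repeat a pose let the fingers close. It gives the time, the measured TCP pose, the force, the opening and the grip force at its end, in the units of the state.
- bot.get_obs(): the state, without advancing time (a new reading comes with each control period).
- bot.camera(name): name is "side" or "top"; returns the picture (400x640x3 uint8, blue, green, red); there is no depth.
- bot.camera_model(name): a dict with "K" (3x3 intrinsics, pixels), "world_from_camera" (4x4, takes a point from camera to world coordinates). Camera axes: x right, y down, z forward; pixel columns grow to the right and rows downward; lengths in m; the calibration is good to about 2 mm. A picture is of the moment at which its call begins. camera_model takes no time and is no camera call.
- bot.job_done(): hands the job in; it is judged then, once.
Trained networks look in the newest picture that a camera, given by its name, has taken for a name from the list of things; names that differ only in an ending like _2 or _b are one class to them, and where a whole thing is asked for, a point or a joint stands for the part that bears it (a point fixed in the world has none). Each returns a list of dicts, best first, with "score" (0 to 1); they miss things now and then, are a little off and sometimes report something else, mostly with a low value. They report only what shows in the picture. A call takes as long as a camera call. They do not tell look-alikes from the thing itself.
- bot.cut_out(camera, name): "mask" (400x640 bool, what is visible of it) and "centre" ([row, column] in pixels, amid what is visible of it).
The state is a dict: "clock": time; "joint_pos": joint angles; "joint_vel": joint speeds; "tau": joint torques, N m; "eef_pos": TCP position; "tool_rot": TCP orientation; "ft_force": force on the tool from outside, world axes, zero at the start; "ft_torque": the same for the moment, N m; "grip_width": finger opening in m; "grasp_force": force on a finger pad.
Only numpy, scipy, OpenCV 4.12 (cv2) and the standard library are available. Lean on these libraries where they do the work, as an engineer would, in place of code of your own. Each camera call takes 0.05 s, during which the arm holds its last target. There are 200 camera calls.

### The job

Push the aluminium stub along its channel until it sits fully home against the steel stop, without ramming it. Then turn the black knob clockwise, letting your grip sink with it so that the knob is never dragged or pressed 3 mm off its sprung middle, until the clamp's sprung foot holds the stub snugly with about 25 N (firm, but never above 40 N), and let go. Leave everything else on the table alone.

Things in the scene. Friction and masses are not known exactly. Their poses are not given: they have to be found in the camera images.
- fixture: Clamping fixture, fixed to the table: white base plate (x=-160..+110, y=+-75 mm, 12 mm thick) with a channel between two low blue strips, a dark stop, and a gallows of aluminium profile carrying a vertical clamp spindle with a black knob. Origin: at table height on the spindle axis; x along the channel towards the stop, z up. The channel's open end (-x) faces the robot.
- channel_mouth (a point): Mouth of the channel, on its floor (plate top, 12 mm above the table), at fixture x=-90 mm, y=0. From here the two guide strips run to the stop at x=+30 mm; each is 10 mm wide, 12 mm high (top 24 mm above the table); 31.5 mm apart.
- stop_face (a point): Middle of the steel stop's face, at fixture x=+30 mm, y=0, 27 mm above the table; the face is upright, looks to -x, is 70 mm wide and its top is 42 mm above the table. The 40 mm square post of the gallows stands behind it (x=46..86 mm).
- gallows_top (a point): Top of the brass ring (24 mm across, 4 mm high) through which the spindle passes, 116 mm above the table on the spindle axis. The gallows' arm below it is 30 x 30 mm, from x=-20 to +86 mm, y=+-15 mm, underside 82 mm and top 112 mm above the table.
- stub: Aluminium T-slot stub, 30 x 30 x 130 mm, 0.13 kg, lying loose in the channel along its own x axis; origin at the middle of its underside, z up. Its near end (own x=-65 mm) juts out in front of the guide strips, also when home (then at fixture x=-100 mm). It starts 20 to 50 mm short of the stop, its own x pointing to the stop, and slides with under 2 N.
- stub_end (a point): Centre of the far end face of the stub (own x=+65 mm, 15 mm above its underside), which is to meet the stop.
- spindle: Vertical 12 mm steel spindle; rises and sinks with the knob it carries; origin on its axis at knob centre height. Under it a sprung orange foot (22 mm disc). The foot's reach is set by a lock nut, unknown within 10 mm: at turn 0 it hangs 8 to 18 mm over the 42 mm high stub top, so contact must be felt. After contact the spring gives about 6 N per mm sunk (29 N per rad).
- knob_grip (a point): Centre of the round black fluted knob (40 mm across, 28 mm high, red disc with white pointer on top), on the spindle axis at its middle height. Turned clockwise seen from above it sinks 30 mm per full turn (4.77 mm per rad): at turn q (rad) it is 176 mm - 4.77 mm * q above the table. Only the thin spindle is between it and the gallows.
- knob (a joint): Turn of the knob in rad, growing clockwise seen from above (screws the foot down); starts between 0 and 1. It stays where it is left and does not run back. Turning it freely takes about 0.3 N m; each 10 N of clamping force shifts that by about 0.05 N m against clockwise turning (25 N: 0.42 N m in all). Held still, friction may carry up to 0.3 N m either way. It needs several grasps.
- knob_float (a joint): Axial float of the knob on its spindle, m, positive up, 0 at rest: the knob is held in the middle between two springs and gives 1 mm for each 5 N that the hand lifts or presses it along its axis; it springs back when let go. A hand that turns without sinking with the knob lifts it off its middle; at 3 mm (15 N) the drive is overloaded.
- spare_stub: Bystander: a short aluminium profile stub 30 x 30 x 80 mm, standing upright; origin under its centre.
- carton: Bystander: open cardboard tray 200 x 150 x 60 mm, right of the fixture; origin under its centre.
- log_a: Bystander: pressed-wood log, 36 mm thick, 85 mm long, lying in the carton; origin under its middle.
- log_b: Bystander: the same kind of log, lying on the table.
- log_c: Bystander: the same kind of log, lying on the table.
- driver: Bystander: screwdriver 190 mm long with orange handle, lying on the table left of the fixture.
- nut_jar: Bystander: jar with blue cap, 60 mm thick, 75 mm high, left of the fixture; origin under its centre.
- washer: Bystander: steel washer 28 mm across, 5 mm thick, lying on the fixture's base plate beside the post.
Mind the look-alikes: they are no part of the job. What is shaped like the stub but blue, pink or turquoise is not meant.

How it is judged:
By the outcome, as a careful person would: the job done as asked, in the order asked, and still so for the second after the job is handed in, with the robot touching nothing.
It also fails if it takes over 72 s, if anything falls off the work surface, if the arm or the gripper's body presses on something with over 40 N, if the wrist force passes 120 N, or if a joint passes its speed limit or range.

## Working session

There is one attempt and no reset: what is moved stays moved. The work goes in short steps, Python scripts to look and compute and a tool call to move; the robot and the scene stay as the last step left them, time stands still between calls to the robot, and variables do not carry over. Pictures are saved under pics/ and viewed, at most 10 in all, crops included, and the job is handed in when it is done.

Besides the shell and the picture viewer there is one more tool, called after "Emit:" by a JSON object that holds its "name" and its "arguments", one argument or row to a line. move_arm: Moves the arm, as the interface text tells. Its arguments: {"type":"object","properties":{"motion":{"type":"array"},"gripper":{"type":"number"}},"required":["motion"]}

```bash
mkdir -p pics
cat > h.py <<'E'
import numpy as np, cv2
from workcell import bot
def model(c):
    m=bot.camera_model(c); return np.array(m["K"]),np.array(m["world_from_camera"])
def ray(c,rc):
    K,T=model(c); d=T[:3,:3]@np.linalg.solve(K,[rc[1],rc[0],1]); return T[:3,3],d/np.linalg.norm(d)
def atz(c,rc,z):
    o,d=ray(c,rc); return o+d*(z-o[2])/d[2]
def tri(a,b):
    A=np.zeros((3,3));v=np.zeros(3)
    for c,rc in (a,b):
        o,d=ray(c,rc);P=np.eye(3)-np.outer(d,d);A+=P;v+=P@o
    return np.linalg.solve(A,v)
def proj(c,p):
    K,T=model(c);q=K@(T[:3,:3].T@(np.array(p)-T[:3,3]));return q[:2]/q[2]
E
python3 - <<'E'
from h import *
np.set_printoptions(precision=4,suppress=True)
for c in("top","side"):
    im=bot.camera(c);cv2.imwrite(f"pics/{c}0.png",im)
    print(c,model(c)[1][:3].tolist(),model(c)[0][0,0])
    for n in("knob","stub","fixture","washer"):
        for r in bot.cut_out(c,n)[:3]:
            m=r["mask"];ys,xs=np.nonzero(m);print(c,n,round(r["score"],2),np.round(r["centre"],1),m.sum(),ys.min(),ys.max(),xs.min(),xs.max())
o=bot.get_obs();print(o["clock"],o["eef_pos"],o["tool_rot"],o["ft_force"])
E
```

```text
top [[-0.015102016883369403, -0.9901962473512456, 0.13886439722824998, 0.33909424867530275], [-0.9997391356533107, 0.012573560654521029, -0.01906741240016495, 0.010015215558315173], [0.01713446028403903, -0.1391161288419782, -0.9901278265793748, 1.4439626957950025]] 473.2840667162854
top knob 0.64 [151.5 323.3] 170 142 156 316 329
top stub 0.96 [164.6 254.4] 485 142 184 245 262
top stub 0.87 [247.7 302.3] 400 241 261 284 326
top stub 0.76 [182.7 325.5] 441 164 207 318 333
top fixture 0.86 [165.1 322.1] 3669 125 216 291 353
top washer 0.45 [144.6 299.1] 40 142 148 296 303
side [[-0.936279431187599, -0.2650270726937682, 0.2305243533217221, 0.2966122707359471], [-0.35125310354052375, 0.7091257297387726, -0.6113607418501809, 0.6634625954381025], [-0.0014436024993808722, -0.653376882175843, -0.7570314166862552, 0.9564038188418756]] 417.1619261910602
side knob 0.74 [166.8 287.5] 230 159 175 277 293
side stub 0.87 [203.2 315. ] 531 198 216 292 336
side stub 0.85 [291.9 340.9] 889 280 307 314 367
side stub 0.83 [262.6 259.5] 743 246 280 235 281
side fixture 0.93 [206.8 284.4] 3749 159 236 245 344
side washer 0.5 [215.  261.6] 60 214 221 257 266
0.5 [ 0.207  -0.4552  0.2313] [ 0.9773  0.2118  0.     -0.    ] [ 1.2036 -0.5967  0.6914]
```

```bash
python3 -c "
import cv2,numpy as np
cv2.imwrite('pics/both0.png',cv2.resize(np.vstack([cv2.imread('pics/top0.png'),cv2.imread('pics/side0.png')]),(480,600)))"
```

```text
(no output)
```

View pics/top0.png

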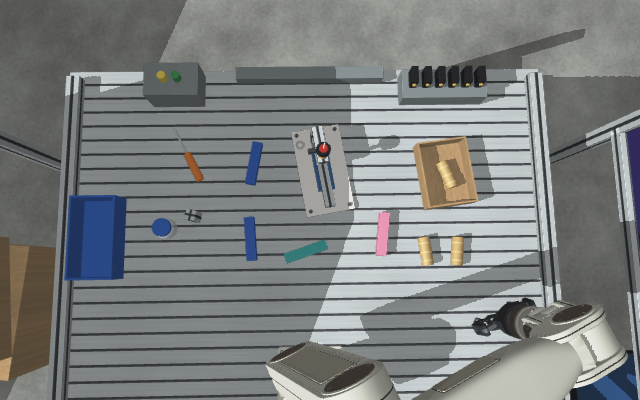

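View pics/side0.png

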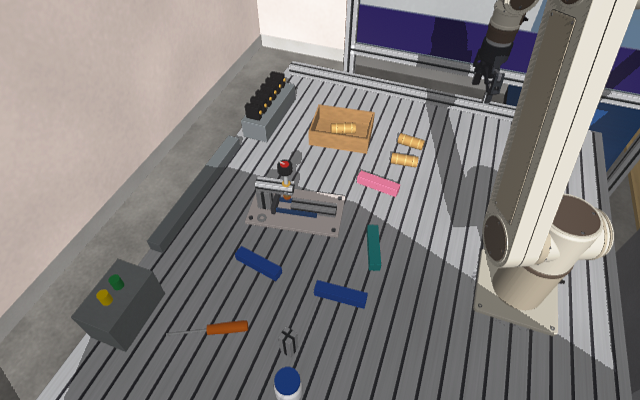

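The top view shows the fixture at about (322,165) with the knob at (323,150) and the real stub at (325,183). The blue, pink and turquoise bars are look-alikes. In the side view the knob is at (286,167) and the stub at (315,205).

Run:
```python
from h import *
np.set_printoptions(precision=4,suppress=True)
t=cv2.imread('pics/top0.png')[115:225,275:375];s=cv2.imread('pics/side0.png')[150:245,240:350]
a=cv2.resize(t,None,fx=4,fy=4,interpolation=cv2.INTER_CUBIC);b=cv2.resize(s,None,fx=3.6,fy=3.6,interpolation=cv2.INTER_CUBIC)
h=max(a.shape[0],b.shape[0]);p=lambda i:cv2.copyMakeBorder(i,0,h-i.shape[0],0,0,cv2.BORDER_CONSTANT)
cv2.imwrite('pics/crop0.png',np.hstack([p(a),p(b)]));print(a.shape,b.shape)
k=tri(("top",(151.5,323.3)),("side",(166.8,287.5)));print("knob",k)
```

```text
(440, 400, 3) (342, 396, 3)
knob [ 0.638  -0.0426  0.1802]
```

View pics/crop0.png

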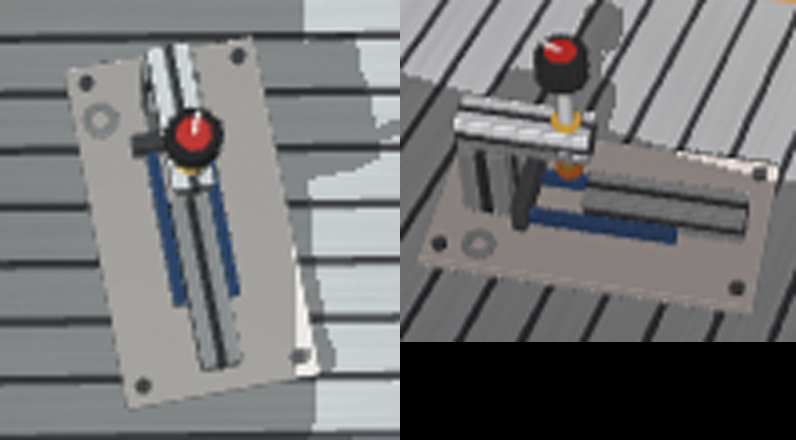

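Run:
```python
from h import *
from scipy.optimize import least_squares
np.set_printoptions(precision=4,suppress=True)
T=lambda x,y:np.array([275+(x+.5)/4-.5,115+(y+.5)/4-.5]);S=lambda x,y:np.array([240+(x-400+.5)/3.6-.5,150+(y+.5)/3.6-.5])
obs=[("top",T(66,70),(.11,.075,.012)),("top",T(250,37),(.11,-.075,.012)),("top",T(319,374),(-.16,-.075,.012)),("top",T(130,408),(-.16,.075,.012)),
("side",S(778,165),(-.16,-.075,.012)),("side",S(750,309),(-.16,.075,.012)),("side",S(419,261),(.11,.075,.012))]
def W(p,q):
    c,s=np.cos(p[2]),np.sin(p[2]);return np.array([p[0]+c*q[0]-s*q[1],p[1]+s*q[0]+c*q[1],q[2]])
f=lambda p:np.concatenate([proj(c,W(p,q))-u for c,u,q in obs])
r=least_squares(f,[.62,-.04,.17]);print(r.x,np.degrees(r.x[2]),r.fun.reshape(-1,2))
P=r.x
d=tri(("top",T(194,134)[::-1]),("side",S(562,50)[::-1]));print("disc",d)
def loc(w):
    c,s=np.cos(P[2]),np.sin(P[2]);v=w[:2]-P[:2];return np.array([c*v[0]+s*v[1],-s*v[0]+c*v[1]])
print("disc in fixture",loc(d))
for nm,pt in (("nearL",T(203,370)),("nearR",T(241,362))):print(nm,loc(atz("top",pt[::-1],.042)))
print("side end",loc(atz("side",S(748,207)[::-1],.042)))
print("stub end home top z world",W(P,(-.1,0,.027)),"pred disc",W(P,(0,0,.19)))
```

```text
[ 0.6459 -0.0412  0.1744] 9.991097342433175 [[-0.7744 -0.4447]
 [ 0.4513 -0.7563]
 [ 0.4744 -0.663 ]
 [-0.6083 -0.0092]
 [ 0.8288  0.3165]
 [ 1.2649  0.2637]
 [-0.3671 -0.4601]]
disc [ 0.6451 -0.0418  0.1904]
disc in fixture [-0.0008 -0.0004]
nearL [-0.1454  0.0151]
nearR [-0.1448 -0.014 ]
side end [-0.1422 -0.0013]
stub end home top z world [ 0.5474 -0.0586  0.027 ] pred disc [ 0.6459 -0.0412  0.19  ]
```

Emit:
{"name": "move_arm", "arguments": {
  "motion": [
    {"x": 4, "y": -2.4, "yaw": 2},
    {"x": 8, "y": -4.8, "yaw": 4},
    {"x": 12, "y": -7.2, "yaw": 6},
    {"x": 16, "y": -9.5, "yaw": 8},
    {"x": 20, "y": -11.9, "yaw": 10},
    {"x": 24, "y": -14.3, "yaw": 12},
    {"x": 28, "y": -16.7, "yaw": 14.5},
    {"x": 32, "y": -19.1, "z": 2, "yaw": 14.5},
    {"x": 36, "y": -21.5, "z": 5, "yaw": 14.5},
    {"x": 40, "y": -23.9, "z": 9, "yaw": 14.5},
    {"x": 40, "y": -23.9, "z": 13, "yaw": 14.5},
    {"x": 40, "y": -23.9, "z": 13, "yaw": 14.5}
  ],
  "gripper": -1
}}

```text
invalid input at $.motion[0]: expected keys x, y, z, yaw
```

Run:
```python
from h import *
o=bot.get_obs();print({k:np.round(v,4) for k,v in o.items()})
for c in("top","side"):
    im=bot.camera(c);cv2.imwrite(f"pics/{c}1.png",im)
t=cv2.imread('pics/top1.png')[130:250,275:375];s=cv2.imread('pics/side1.png')[130:250,250:350]
cv2.imwrite('pics/crop1.png',cv2.resize(np.hstack([t,s]),None,fx=4,fy=4,interpolation=cv2.INTER_CUBIC))
```

```text
{'clock': np.float64(0.5), 'joint_pos': array([-1.144 ,  0.2406,  0.005 ,  1.3352,  0.    ,  1.5708]), 'joint_vel': array([ 0.0017, -0.0024,  0.0007,  0.0001,  0.0011, -0.0004]), 'tau': array([ 2.00000e-04, -3.71858e+01,  2.52462e+01,  2.70000e-03,
       -0.00000e+00, -0.00000e+00]), 'eef_pos': array([ 0.207 , -0.4552,  0.2313]), 'tool_rot': array([ 0.9773,  0.2118,  0.    , -0.    ]), 'ft_force': array([ 1.2036, -0.5967,  0.6914]), 'ft_torque': array([-0.0191, -0.0298,  0.0294]), 'grasp_force': np.float64(0.0), 'grip_width': np.float64(0.0856)}
```

View pics/crop1.png

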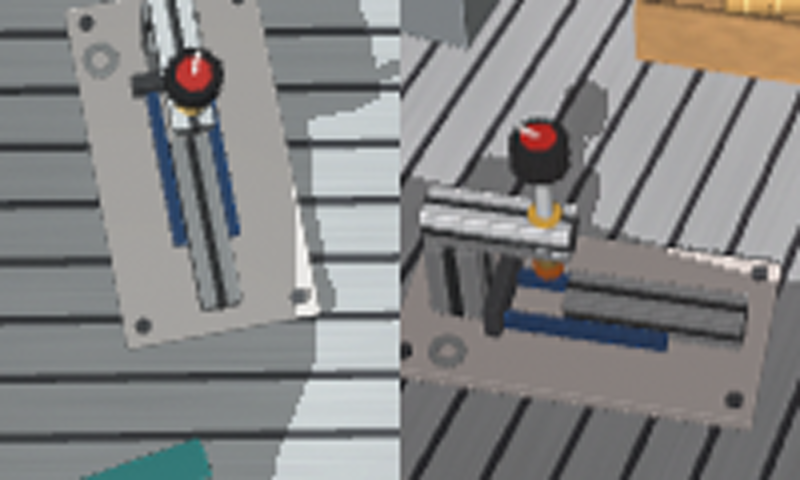

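The move was refused because every row needs all four keys, so the crop just shows the fixture and stub unchanged.

Emit:
{"name": "move_arm", "arguments": {
  "motion": [
    {"x": 4, "y": -2.4, "z": 0, "yaw": 2},
    {"x": 8, "y": -4.8, "z": 0, "yaw": 4},
    {"x": 12, "y": -7.2, "z": 0, "yaw": 6},
    {"x": 16, "y": -9.5, "z": 0, "yaw": 8},
    {"x": 20, "y": -11.9, "z": 0, "yaw": 10},
    {"x": 24, "y": -14.3, "z": 0, "yaw": 12},
    {"x": 28, "y": -16.7, "z": 0, "yaw": 14.5},
    {"x": 32, "y": -19.1, "z": 2, "yaw": 14.5},
    {"x": 36, "y": -21.5, "z": 5, "yaw": 14.5},
    {"x": 40, "y": -23.9, "z": 9, "yaw": 14.5},
    {"x": 40, "y": -23.9, "z": 13, "yaw": 14.5},
    {"x": 40, "y": -23.9, "z": 13, "yaw": 14.5}
  ],
  "gripper": -1
}}

```text
clock: 2.1
eef_pos: [0.4693, -0.071, 0.0986]
tool_rot: [0.996, 0.087, -0.004, -0.001]
ft_force: [0.0, -1.0, 0.8]
grip_width: -0.0
grasp_force: 0.0
```

Run:
```python
from h import *
o=bot.get_obs();print({k:np.round(v,4) for k,v in o.items()})
for c in("top","side"):
    im=bot.camera(c);cv2.imwrite(f"pics/{c}2.png",im)
t=cv2.imread('pics/top2.png')[130:250,275:375];s=cv2.imread('pics/side2.png')[130:250,250:350]
cv2.imwrite('pics/crop2.png',cv2.resize(np.hstack([t,s]),None,fx=4,fy=4,interpolation=cv2.INTER_CUBIC))
```

```text
{'clock': np.float64(2.1), 'joint_pos': array([-1.5000e-01,  3.0120e-01, -2.8040e-01,  9.9690e-01, -1.0000e-04,
        2.8165e+00]), 'joint_vel': array([-0.0244, -0.0519,  0.0687,  0.0393,  0.0006, -0.001 ]), 'tau': array([ 5.01300e-01, -3.54697e+01,  2.14395e+01, -6.01100e-01,
        2.60000e-02,  2.80000e-03]), 'eef_pos': array([ 0.4693, -0.071 ,  0.0986]), 'tool_rot': array([ 9.962e-01,  8.740e-02, -3.800e-03, -9.000e-04]), 'ft_force': array([ 0.0265, -0.9948,  0.7922]), 'ft_torque': array([-0.0684,  0.0023, -0.0214]), 'grasp_force': np.float64(0.0), 'grip_width': np.float64(-0.0)}
```

View pics/crop2.png

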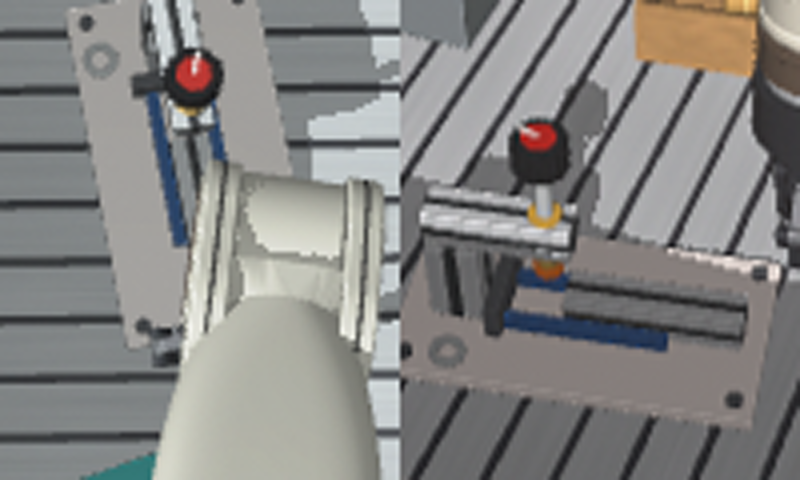

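Gripper is at the right, behind the stub's near end (side crop about (790,235)) and in line with the channel. I'll descend next.

Emit:
{"name": "move_arm", "arguments": {
  "motion": [
    {"x": 0, "y": 0, "z": 2.5, "yaw": 0},
    {"x": 0, "y": 0, "z": 5, "yaw": 0},
    {"x": 0, "y": 0, "z": 7.3, "yaw": 0},
    {"x": 0, "y": 0, "z": 7.3, "yaw": 0},
    {"x": 0.8, "y": 0, "z": 7.3, "yaw": 0},
    {"x": 1.4, "y": 0, "z": 7.3, "yaw": 0},
    {"x": 1.4, "y": 0, "z": 7.3, "yaw": 0}
  ]
}}

```text
clock: 3.08
eef_pos: [0.4877, -0.0697, 0.0294]
tool_rot: [0.996, 0.087, 0.001, 0.0]
ft_force: [0.2, 0.1, -0.1]
grip_width: 0.0001
grasp_force: 0.0
```

Emit:
{"name": "move_arm", "arguments": {
  "motion": [
    {"x": 0.4, "y": 0, "z": 0, "yaw": 0},
    {"x": 0.7, "y": 0, "z": 0, "yaw": 0},
    {"x": 0.9, "y": 0, "z": 0, "yaw": 0},
    {"x": 1.2, "y": 0, "z": 0, "yaw": 0},
    {"x": 1.5, "y": 0, "z": 0, "yaw": 0},
    {"x": 1.8, "y": 0, "z": 0, "yaw": 0},
    {"x": 2.1, "y": 0, "z": 0, "yaw": 0},
    {"x": 2.4, "y": 0, "z": 0, "yaw": 0},
    {"x": 2.7, "y": 0, "z": 0, "yaw": 0},
    {"x": 3.0, "y": 0, "z": 0, "yaw": 0},
    {"x": 3.3, "y": 0, "z": 0, "yaw": 0},
    {"x": 3.5, "y": 0, "z": 0, "yaw": 0},
    {"x": 3.7, "y": 0, "z": 0, "yaw": 0},
    {"x": 3.8, "y": 0, "z": 0, "yaw": 0}
  ]
}}

```text
clock: 4.82
eef_pos: [0.5235, -0.063, 0.0283]
tool_rot: [0.996, 0.087, -0.0, -0.0]
ft_force: [-0.8, 0.1, -0.3]
grip_width: -0.0004
grasp_force: 0.5
```

Run:
```python
from h import *
im=bot.camera("side");cv2.imwrite("pics/side3.png",im)
cv2.imwrite('pics/crop3.png',cv2.resize(im[150:250,240:350],None,fx=6,fy=6,interpolation=cv2.INTER_CUBIC))
```

```text
(no output)
```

View pics/crop3.png

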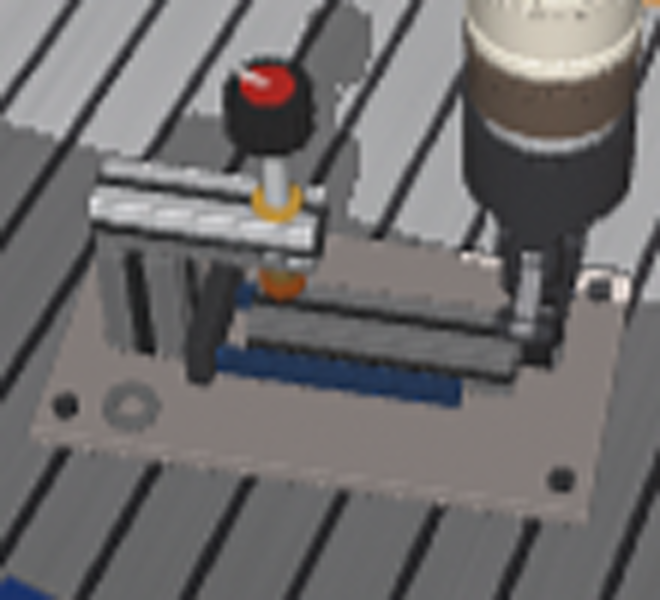

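The side crop shows the fingers on the stub's end at about (530,340). The far end at (245,325) is still roughly 10 mm short of the stop.

Emit:
{"name": "move_arm", "arguments": {
  "motion": [
    {"x": 0.2, "y": 0, "z": 0, "yaw": 0},
    {"x": 0.4, "y": 0, "z": 0, "yaw": 0},
    {"x": 0.6, "y": 0, "z": 0, "yaw": 0},
    {"x": 0.7, "y": 0, "z": 0, "yaw": 0},
    {"x": 0.8, "y": 0, "z": 0, "yaw": 0},
    {"x": 0.85, "y": 0, "z": 0, "yaw": 0}
  ]
}}

```text
clock: 5.62
eef_pos: [0.5318, -0.0615, 0.0283]
tool_rot: [0.996, 0.087, -0.0, -0.0]
ft_force: [-0.7, 0.4, 0.4]
grip_width: -0.0
grasp_force: 0.5
```

Emit:
{"name": "move_arm", "arguments": {
  "motion": [
    {"x": 0.05, "y": 0, "z": 0, "yaw": 0},
    {"x": 0.1, "y": 0, "z": 0, "yaw": 0},
    {"x": 0.15, "y": 0, "z": 0, "yaw": 0}
  ]
}}

```text
clock: 6.0
eef_pos: [0.5332, -0.0613, 0.0283]
tool_rot: [0.996, 0.087, -0.0, -0.0]
ft_force: [-0.5, -0.0, 0.5]
grip_width: 0.0004
grasp_force: 0.5
```

Emit:
{"name": "move_arm", "arguments": {
  "motion": [
    {"x": 0.05, "y": 0, "z": 0, "yaw": 0},
    {"x": 0.1, "y": 0, "z": 0, "yaw": 0}
  ]
}}

```text
clock: 6.25
eef_pos: [0.5342, -0.0611, 0.0283]
tool_rot: [0.996, 0.087, -0.0, 0.0]
ft_force: [-1.1, -0.8, 0.7]
grip_width: 0.0
grasp_force: 0.5
```

Emit:
{"name": "move_arm", "arguments": {
  "motion": [
    {"x": 0.05, "y": 0, "z": 0, "yaw": 0},
    {"x": 0.1, "y": 0, "z": 0, "yaw": 0}
  ]
}}

```text
clock: 6.5
eef_pos: [0.5352, -0.0609, 0.0283]
tool_rot: [0.996, 0.087, -0.0, -0.0]
ft_force: [-1.7, 0.2, 0.5]
grip_width: -0.0001
grasp_force: 0.5
```

Emit:
{"name": "move_arm", "arguments": {
  "motion": [
    {"x": 0.05, "y": 0, "z": 0, "yaw": 0},
    {"x": 0.1, "y": 0, "z": 0, "yaw": 0}
  ]
}}

```text
clock: 6.75
eef_pos: [0.5362, -0.0608, 0.0283]
tool_rot: [0.996, 0.087, -0.0, 0.0]
ft_force: [-0.8, -0.3, 0.5]
grip_width: 0.0
grasp_force: 0.6
```

Emit:
{"name": "move_arm", "arguments": {
  "motion": [
    {"x": 0.05, "y": 0, "z": 0, "yaw": 0}
  ]
}}

```text
clock: 6.88
eef_pos: [0.5367, -0.0607, 0.0283]
tool_rot: [0.996, 0.087, -0.0, -0.0]
ft_force: [-1.1, 0.4, 0.6]
grip_width: 0.0003
grasp_force: 0.6
```

Emit:
{"name": "move_arm", "arguments": {
  "motion": [
    {"x": 0.05, "y": 0, "z": 0, "yaw": 0}
  ]
}}

```text
clock: 7.0
eef_pos: [0.5368, -0.0606, 0.0283]
tool_rot: [0.996, 0.087, -0.0, 0.0]
ft_force: [-2.8, -1.8, 1.8]
grip_width: -0.0004
grasp_force: 1.2
```

Emit:
{"name": "move_arm", "arguments": {
  "motion": [
    {"x": 0.05, "y": 0, "z": 0, "yaw": 0}
  ]
}}

```text
clock: 7.12
eef_pos: [0.5369, -0.0606, 0.0282]
tool_rot: [0.996, 0.087, -0.001, 0.0]
ft_force: [-3.7, -1.7, 3.3]
grip_width: 0.0001
grasp_force: 2.0
```

Emit:
{"name": "move_arm", "arguments": {
  "motion": [
    {"x": 0.03, "y": 0, "z": 0, "yaw": 0}
  ]
}}

```text
clock: 7.25
eef_pos: [0.5369, -0.0606, 0.0281]
tool_rot: [0.996, 0.087, -0.001, 0.0]
ft_force: [-5.1, -0.9, 3.3]
grip_width: -0.0
grasp_force: 2.7
```

Emit:
{"name": "move_arm", "arguments": {
  "motion": [
    {"x": -1, "y": 0, "z": 0, "yaw": 0},
    {"x": -3, "y": 0, "z": 0, "yaw": 0},
    {"x": -3, "y": 0, "z": -4, "yaw": 0},
    {"x": -3, "y": 0, "z": -9, "yaw": -8},
    {"x": -3, "y": 0, "z": -14, "yaw": -18},
    {"x": -3, "y": 0, "z": -18, "yaw": -28},
    {"x": -3, "y": 0, "z": -20.5, "yaw": -38},
    {"x": -3, "y": 0, "z": -20.5, "yaw": -48},
    {"x": -1, "y": 0, "z": -20.5, "yaw": -58},
    {"x": 1, "y": 0, "z": -20.5, "yaw": -68},
    {"x": 3, "y": 0, "z": -20.5, "yaw": -78},
    {"x": 5, "y": 0, "z": -20.5, "yaw": -88},
    {"x": 7, "y": 0, "z": -20.5, "yaw": -98},
    {"x": 8, "y": 0, "z": -20.5, "yaw": -108},
    {"x": 9, "y": 0, "z": -20.5, "yaw": -118},
    {"x": 10, "y": 0, "z": -20.5, "yaw": -128},
    {"x": 10.9, "y": 0, "z": -20.5, "yaw": -138},
    {"x": 10.9, "y": 0, "z": -20.5, "yaw": -148},
    {"x": 10.9, "y": 0, "z": -20.5, "yaw": -158}
  ]
}}

```text
clock: 9.62
eef_pos: [0.6459, -0.0414, 0.2331]
tool_rot: [0.102, 0.995, 0.0, 0.001]
ft_force: [0.1, -0.5, 0.2]
grip_width: 0.0003
grasp_force: 0.0
```

Emit:
{"name": "move_arm", "arguments": {
  "motion": [
    {"x": 0, "y": 0, "z": 0, "yaw": -10},
    {"x": 0, "y": 0, "z": 0, "yaw": -20},
    {"x": 0, "y": 0, "z": 0, "yaw": -30},
    {"x": 0, "y": 0, "z": 0, "yaw": -40},
    {"x": 0, "y": 0, "z": 0, "yaw": -50},
    {"x": 0, "y": 0, "z": 0, "yaw": -60},
    {"x": 0, "y": 0, "z": 0, "yaw": -70},
    {"x": 0, "y": 0, "z": 0, "yaw": -80},
    {"x": 0, "y": 0, "z": 0, "yaw": -90},
    {"x": 0, "y": 0, "z": 0, "yaw": -100},
    {"x": 0, "y": 0, "z": 0, "yaw": -110},
    {"x": 0, "y": 0, "z": 0, "yaw": -120},
    {"x": 0, "y": 0, "z": 0, "yaw": -130},
    {"x": 0, "y": 0, "z": 0, "yaw": -140},
    {"x": 0, "y": 0, "z": 0, "yaw": -148},
    {"x": 0, "y": 0, "z": 0, "yaw": -148}
  ],
  "gripper": 0.6
}}

```text
clock: 11.62
eef_pos: [0.6456, -0.0415, 0.2333]
tool_rot: [0.927, -0.376, 0.0, -0.0]
ft_force: [0.3, 0.3, 0.2]
grip_width: 0.0685
grasp_force: 0.0
```

Run:
```python
from h import *
np.set_printoptions(precision=4,suppress=True)
o=bot.get_obs();print({k:np.round(v,4) for k,v in o.items()})
im=bot.camera("side");cv2.imwrite("pics/side4.png",im)
cv2.imwrite('pics/crop4.png',cv2.resize(im[110:240,220:380],None,fx=4.5,fy=4.5,interpolation=cv2.INTER_CUBIC))
a=o["tool_rot"];print(np.degrees(2*np.arctan2(a[1],a[0])))
```

```text
{'clock': np.float64(11.625), 'joint_pos': array([-0.0645,  0.5451,  0.4626,  1.4871,  0.0004, -2.4357]), 'joint_vel': array([-0.0009, -0.0002,  0.003 ,  0.0068, -0.0018,  0.038 ]), 'tau': array([  0.0043, -51.8206,  25.8253,  -0.016 ,   0.0039,  -0.2849]), 'eef_pos': array([ 0.6456, -0.0415,  0.2333]), 'tool_rot': array([ 0.9267, -0.3757,  0.0005, -0.0004]), 'ft_force': array([0.2858, 0.2556, 0.2209]), 'ft_torque': array([ 0.0259, -0.0067, -0.0483]), 'grasp_force': np.float64(0.0), 'grip_width': np.float64(0.0685)}
-44.136970171847324
```

View pics/crop4.png

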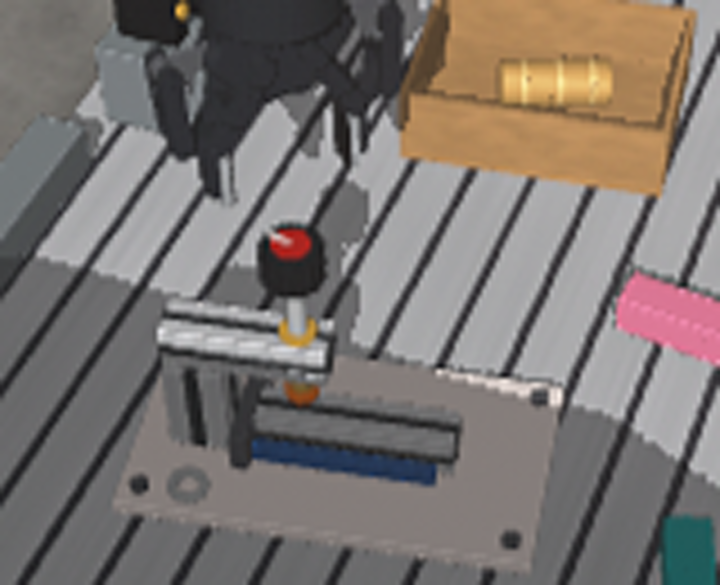

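The side crop shows the stub home against the stop, with its far end at about (250,410), and the open gripper straddling above the knob at (290,260).

Emit:
{"name": "move_arm", "arguments": {
  "motion": [
    {"x": 0, "y": 0, "z": 2.5, "yaw": 0},
    {"x": 0, "y": 0, "z": 5, "yaw": 0},
    {"x": 0, "y": 0, "z": 7, "yaw": 0},
    {"x": 0, "y": 0, "z": 7.9, "yaw": 0},
    {"x": 0, "y": 0, "z": 7.9, "yaw": 0}
  ]
}}

```text
clock: 12.3
eef_pos: [0.6451, -0.0416, 0.1539]
tool_rot: [0.927, -0.375, -0.0, 0.0]
ft_force: [-1.0, -0.8, 0.4]
grip_width: 0.068
grasp_force: 0.0
```

Emit:
{"name": "move_arm", "arguments": {
  "motion": [
    {"x": 0, "y": 0, "z": 0, "yaw": 0},
    {"x": 0, "y": 0, "z": 0, "yaw": 0},
    {"x": 0, "y": 0, "z": 0, "yaw": 0},
    {"x": 0, "y": 0, "z": 0, "yaw": 0}
  ],
  "gripper": -0.2
}}

```text
clock: 12.8
eef_pos: [0.646, -0.0417, 0.1553]
tool_rot: [0.927, -0.375, 0.001, -0.0]
ft_force: [1.5, 0.4, 2.0]
grip_width: 0.0364
grasp_force: 59.7
```

```bash
cat > s.py <<'E'
from h import *
o=bot.get_obs();a=o["tool_rot"]
R=lambda v:np.round(v,3).tolist()
print(o["clock"],np.round(o["eef_pos"],4).tolist(),"a",round(np.degrees(2*np.arctan2(a[1],a[0])),2),"F",R(o["ft_force"]),"T",R(o["ft_torque"]),"q6",R(o["joint_pos"][5]),"tau6",R(o["tau"][5]),"w",R(o["grip_width"]),R(o["grasp_force"]))
E
python3 s.py
```

```text
12.8 [0.646, -0.0417, 0.1553] a -44.05 F [1.508, 0.373, 2.038] T [-0.029, -0.163, -0.02] q6 -2.437 tau6 -0.005 w 0.036 59.698
```

Emit:
{"name": "move_arm", "arguments": {
  "motion": [
    {"x": 0, "y": 0, "z": 0.025, "yaw": 3},
    {"x": 0, "y": 0, "z": 0.067, "yaw": 8},
    {"x": 0, "y": 0, "z": 0.108, "yaw": 13},
    {"x": 0, "y": 0, "z": 0.15, "yaw": 18},
    {"x": 0, "y": 0, "z": 0.167, "yaw": 20}
  ]
}}

```text
clock: 13.42
eef_pos: [0.6461, -0.0416, 0.1535]
tool_rot: [0.848, -0.53, 0.001, -0.001]
ft_force: [2.0, -0.4, 3.7]
grip_width: 0.0367
grasp_force: 59.8
```

```bash
python3 s.py
```

```text
13.425 [0.6461, -0.0416, 0.1535] a -64.06 F [1.952, -0.38, 3.664] T [0.014, -0.273, 0.29] q6 -2.088 tau6 0.141 w 0.037 59.832
```

Emit:
{"name": "move_arm", "arguments": {
  "motion": [
    {"x": 0, "y": 0, "z": 0.03, "yaw": 5},
    {"x": 0, "y": 0, "z": 0.07, "yaw": 10},
    {"x": 0, "y": 0, "z": 0.11, "yaw": 15},
    {"x": 0, "y": 0, "z": 0.15, "yaw": 20}
  ]
}}

```text
clock: 13.92
eef_pos: [0.6462, -0.0416, 0.1519]
tool_rot: [0.742, -0.67, 0.001, -0.001]
ft_force: [1.7, -0.1, 3.4]
grip_width: 0.0366
grasp_force: 59.8
```

```bash
python3 s.py
```

```text
13.925 [0.6462, -0.0416, 0.1519] a -84.16 F [1.665, -0.076, 3.37] T [-0.011, -0.341, 0.282] q6 -1.737 tau6 -0.299 w 0.037 59.815
```

Emit:
{"name": "move_arm", "arguments": {
  "motion": [
    {"x": 0, "y": 0, "z": 0.04, "yaw": 5},
    {"x": 0, "y": 0, "z": 0.08, "yaw": 10},
    {"x": 0, "y": 0, "z": 0.12, "yaw": 15},
    {"x": 0, "y": 0, "z": 0.16, "yaw": 20}
  ]
}}

```text
clock: 14.42
eef_pos: [0.6463, -0.0416, 0.1502]
tool_rot: [-0.615, 0.789, -0.001, 0.001]
ft_force: [1.8, -0.8, 2.6]
grip_width: 0.0365
grasp_force: 59.8
```

```bash
python3 s.py
```

```text
14.425 [0.6463, -0.0416, 0.1502] a 255.84 F [1.825, -0.799, 2.648] T [-0.028, -0.354, 0.258] q6 -1.388 tau6 -0.298 w 0.037 59.796
```

Emit:
{"name": "move_arm", "arguments": {
  "motion": [
    {"x": 0, "y": 0, "z": 0.04, "yaw": 5},
    {"x": 0, "y": 0, "z": 0.08, "yaw": 10},
    {"x": 0, "y": 0, "z": 0.12, "yaw": 15},
    {"x": 0, "y": 0, "z": 0.16, "yaw": 20}
  ]
}}

```text
clock: 14.92
eef_pos: [0.6464, -0.0416, 0.1486]
tool_rot: [-0.468, 0.884, -0.001, 0.001]
ft_force: [2.2, -0.3, 3.7]
grip_width: 0.0366
grasp_force: 59.8
```

```bash
python3 s.py
```

```text
14.925 [0.6464, -0.0416, 0.1486] a 235.84 F [2.188, -0.256, 3.71] T [-0.08, -0.471, 0.331] q6 -1.039 tau6 -0.297 w 0.037 59.768
```

Emit:
{"name": "move_arm", "arguments": {
  "motion": [
    {"x": 0, "y": 0, "z": 0.04, "yaw": 5},
    {"x": 0, "y": 0, "z": 0.08, "yaw": 10},
    {"x": 0, "y": 0, "z": 0.12, "yaw": 15},
    {"x": 0, "y": 0, "z": 0.16, "yaw": 20}
  ]
}}

```text
clock: 15.42
eef_pos: [0.6465, -0.0417, 0.147]
tool_rot: [-0.308, 0.951, -0.001, 0.001]
ft_force: [3.3, -0.7, 1.9]
grip_width: 0.0365
grasp_force: 59.7
```

```bash
python3 s.py
```

```text
15.425 [0.6465, -0.0417, 0.147] a 215.84 F [3.33, -0.656, 1.939] T [-0.118, -0.442, 0.279] q6 -0.69 tau6 -0.296 w 0.037 59.74
```

Emit:
{"name": "move_arm", "arguments": {
  "motion": [
    {"x": 0, "y": 0, "z": 0.04, "yaw": 5},
    {"x": 0, "y": 0, "z": 0.08, "yaw": 10},
    {"x": 0, "y": 0, "z": 0.12, "yaw": 15},
    {"x": 0, "y": 0, "z": 0.16, "yaw": 20}
  ]
}}

```text
clock: 15.92
eef_pos: [0.6466, -0.0418, 0.1454]
tool_rot: [-0.138, 0.99, -0.0, 0.001]
ft_force: [3.0, -0.8, 2.5]
grip_width: 0.0365
grasp_force: 59.7
```

```bash
python3 s.py
```

```text
15.925 [0.6466, -0.0418, 0.1454] a 195.84 F [3.001, -0.769, 2.457] T [-0.134, -0.556, 0.257] q6 -0.341 tau6 -0.295 w 0.036 59.729
```

Emit:
{"name": "move_arm", "arguments": {
  "motion": [
    {"x": 0, "y": 0, "z": 0.04, "yaw": 5},
    {"x": 0, "y": 0, "z": 0.08, "yaw": 10},
    {"x": 0, "y": 0, "z": 0.12, "yaw": 15},
    {"x": 0, "y": 0, "z": 0.16, "yaw": 20}
  ]
}}

```text
clock: 16.42
eef_pos: [0.6466, -0.0419, 0.1438]
tool_rot: [0.036, 0.999, -0.0, 0.002]
ft_force: [3.4, -0.9, 2.0]
grip_width: 0.0367
grasp_force: 59.7
```

```bash
python3 s.py
```

```text
16.425 [0.6466, -0.0419, 0.1438] a 175.84 F [3.379, -0.916, 1.962] T [-0.173, -0.546, 0.295] q6 0.008 tau6 -0.295 w 0.037 59.736
```

Emit:
{"name": "move_arm", "arguments": {
  "motion": [
    {"x": 0, "y": 0, "z": 0.04, "yaw": 5},
    {"x": 0, "y": 0, "z": 0.08, "yaw": 10},
    {"x": 0, "y": 0, "z": 0.12, "yaw": 15},
    {"x": 0, "y": 0, "z": 0.16, "yaw": 20}
  ]
}}

```text
clock: 16.92
eef_pos: [0.6465, -0.042, 0.1421]
tool_rot: [0.209, 0.978, -0.0, 0.001]
ft_force: [2.8, -0.6, 1.8]
grip_width: 0.0366
grasp_force: 59.8
```

```bash
python3 s.py
```

```text
16.925 [0.6465, -0.042, 0.1421] a 155.83 F [2.768, -0.623, 1.782] T [-0.173, -0.51, 0.293] q6 0.357 tau6 -0.295 w 0.037 59.755
```

Emit:
{"name": "move_arm", "arguments": {
  "motion": [
    {"x": 0, "y": 0, "z": 0.042, "yaw": 5},
    {"x": 0, "y": 0, "z": 0.083, "yaw": 10},
    {"x": 0, "y": 0, "z": 0.125, "yaw": 15},
    {"x": 0, "y": 0, "z": 0.165, "yaw": 20}
  ]
}}

```text
clock: 17.42
eef_pos: [0.6465, -0.0421, 0.1404]
tool_rot: [0.376, 0.927, 0.0, 0.001]
ft_force: [2.7, -1.5, 2.6]
grip_width: 0.0367
grasp_force: 59.8
```

```bash
python3 s.py
```

```text
17.425 [0.6465, -0.0421, 0.1404] a 135.82 F [2.689, -1.477, 2.625] T [-0.271, -0.479, 0.286] q6 0.706 tau6 -0.291 w 0.037 59.791
```

Emit:
{"name": "move_arm", "arguments": {
  "motion": [
    {"x": 0, "y": 0, "z": 0.042, "yaw": 5},
    {"x": 0, "y": 0, "z": 0.083, "yaw": 10},
    {"x": 0, "y": 0, "z": 0.125, "yaw": 15},
    {"x": 0, "y": 0, "z": 0.165, "yaw": 20}
  ]
}}

```text
clock: 17.92
eef_pos: [0.6464, -0.0422, 0.1388]
tool_rot: [0.531, 0.847, 0.0, 0.001]
ft_force: [2.3, -1.4, 2.2]
grip_width: 0.0367
grasp_force: 59.8
```

```bash
python3 s.py
```

```text
17.925 [0.6464, -0.0422, 0.1388] a 115.83 F [2.252, -1.351, 2.249] T [-0.285, -0.478, 0.307] q6 1.055 tau6 -0.245 w 0.037 59.82
```

Emit:
{"name": "move_arm", "arguments": {
  "motion": [
    {"x": 0, "y": 0, "z": 0.042, "yaw": 5},
    {"x": 0, "y": 0, "z": 0.083, "yaw": 10}
  ]
}}

```text
clock: 18.18
eef_pos: [0.6463, -0.0422, 0.138]
tool_rot: [0.603, 0.798, 0.0, 0.001]
ft_force: [2.8, -1.6, 1.9]
grip_width: 0.0367
grasp_force: 59.8
```

```bash
python3 s.py
```

```text
18.175 [0.6463, -0.0422, 0.138] a 105.83 F [2.759, -1.599, 1.872] T [-0.262, -0.5, 0.407] q6 1.23 tau6 -0.223 w 0.037 59.823
```

Emit:
{"name": "move_arm", "arguments": {
  "motion": [
    {"x": 0, "y": 0, "z": 0.042, "yaw": 5},
    {"x": 0, "y": 0, "z": 0.083, "yaw": 10},
    {"x": 0, "y": 0, "z": 0.125, "yaw": 15}
  ]
}}

```text
clock: 18.55
eef_pos: [0.6463, -0.0422, 0.1367]
tool_rot: [0.702, 0.712, 0.0, 0.001]
ft_force: [2.8, -1.3, 2.8]
grip_width: 0.0368
grasp_force: 59.8
```

```bash
python3 s.py
```

```text
18.55 [0.6463, -0.0422, 0.1367] a 90.83 F [2.84, -1.348, 2.765] T [-0.259, -0.434, 0.349] q6 1.491 tau6 -0.189 w 0.037 59.826
```

Emit:
{"name": "move_arm", "arguments": {
  "motion": [
    {"x": 0, "y": 0, "z": 0.042, "yaw": 5}
  ]
}}

```text
clock: 18.68
eef_pos: [0.6462, -0.0422, 0.1363]
tool_rot: [0.732, 0.681, 0.0, 0.001]
ft_force: [1.8, -1.5, 2.8]
grip_width: 0.0372
grasp_force: 59.8
```

```bash
python3 s.py; python3 -c "
from h import *
for i in range(3):bot.camera('side')
";python3 s.py
```

```text
18.675 [0.6462, -0.0422, 0.1363] a 85.83 F [1.815, -1.476, 2.767] T [-0.297, -0.355, 0.388] q6 1.579 tau6 -0.178 w 0.037 59.828
18.825 [0.6462, -0.0422, 0.1363] a 86.02 F [3.423, -2.031, 1.686] T [-0.364, -0.558, 0.166] q6 1.575 tau6 0.229 w 0.037 59.917
```

Emit:
{"name": "move_arm", "arguments": {
  "motion": [
    {"x": 0, "y": 0, "z": 0, "yaw": 0},
    {"x": 0, "y": 0, "z": 0, "yaw": 0},
    {"x": 0, "y": 0, "z": 0, "yaw": 0},
    {"x": 0, "y": 0, "z": 0, "yaw": 0},
    {"x": 0, "y": 0, "z": -2, "yaw": 0},
    {"x": 0, "y": 0, "z": -5, "yaw": 0},
    {"x": 0, "y": 0, "z": -9, "yaw": 0},
    {"x": 0, "y": 0, "z": -13, "yaw": 0},
    {"x": 0, "y": 0, "z": -13, "yaw": 0}
  ],
  "gripper": 0.6
}}

```text
clock: 19.95
eef_pos: [0.6472, -0.0417, 0.2703]
tool_rot: [0.732, 0.682, 0.003, 0.003]
ft_force: [0.9, 0.9, 0.5]
grip_width: 0.0683
grasp_force: 0.0
```

```bash
python3 - <<'E'
from h import *
im=bot.camera("side");cv2.imwrite('pics/crop5.png',cv2.resize(im[110:240,220:380],None,fx=4.5,fy=4.5,interpolation=cv2.INTER_CUBIC))
E
python3 s.py
```

```text
20.0 [0.6462, -0.0416, 0.2678] a 85.96 F [0.251, -0.244, -0.056] T [0.021, 0.033, 0.012] q6 1.577 tau6 -0.0 w 0.068 0.0
```

View pics/crop5.png

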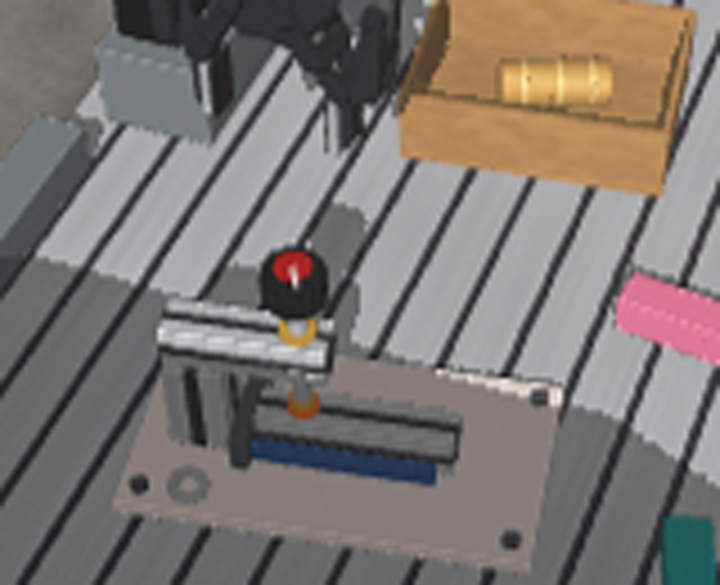

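The knob has sunk to (293,285), the foot at (303,405) rests on the stub, the stub is still home, and the gripper is clear.

```bash
python3 -c "
from workcell import bot
print(bot.job_done())"
```

```text
the job is handed in; nothing more can be done
None
```

The stub is home against the stop and clamped at an estimated 23–26 N (judged from joint torque and turn angle, not measured directly), the knob is released with the gripper clear, and the job was handed in at about 20 s; the hand-in returned no verdict.

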